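# Load a cigar-tube cap and index the crimping dial to its next station

### The arm

A 7-joint arm with a two-finger parallel gripper is mounted at the origin on the work surface. World frame = base frame: x ahead of the robot, y to its left, z up, the work surface at z = 0. Lengths are in m, angles in rad, forces in N, time in s.
With the tool pointing down it reaches from about 0.425 to 1.025 m from the base axis. Payload 3.6 kg.
Tool frame: the origin (TCP) lies midway between the tips of the shut fingers; the grasp point (between the pads) lies 19 mm behind it (arm.tcp_to_grasp is the distance from the TCP to the grasp point, in m); z points along the fingers, y is the direction in which the jaws open and shut (so a half turn about z gives the same grasp; the last joint's range is limited). The gripper opens to 85 mm and grips with 20 to 120 N. Pads are 22 mm wide; open, the fingers measure 114 mm over their backs; the gripper's body (76 mm by 85 mm) begins 54 mm behind the grasp point. The pads swing forward as they close: fully open they stand 13 mm farther back than shut.
Start: joints at [-0.093, 0.591, 0.048, 1.609, -0.033, 0.943, -0.034], TCP at [0.725, 0, 0.231] pointing down, gripper open.
Joint ranges: [-2.69, 2.69], [-0.47, 2.24], [-1.27, 1.36], [0.19, 2.51], [-1.53, 4.68], [0.08, 2.07], [-3.09, 3.09]. Speed limits (rad/s): [2.57, 2.57, 3.14, 3.14, 3.14, 3.14, 3.14].

### API

Orientations are given as a unit quaternion [w, x, y, z].
In Python, from workcell import arm gives the robot as it stands.
- The arm moves only by the tool send_rows, never from a script. Its argument "targets" is a list of rows, each an object of numbers: "dx", "dy", "dz": the shift along the tool's x, y, z scaled (see below); "spin": the turn about the tool's z scaled (see below); "grip": the opening, from 0 (shut) to 1 (fully open). A call has 1 to 8 rows; each row is the pose to reach, as a shift and turn from the pose measured when the call began, along the tool's axes at that moment, turning the shorter way round; what a row does not reach only later rows make up. The controller multiplies each number of a shift by 0.1 m and each number of a turn by 180 degrees. A row lasts 1/8 s, in which the tool goes at most 62.5 mm and 10.7 degrees, less where a joint would pass 70% of its speed; a pose out of reach is approached as far as the arm can. A call with a number of a shift or a turn outside -1 to 1 is refused whole. A call with a gripper value outside its range is refused whole. The fingers move at their own pace and stop on an object; "force" is the grip in N (left out, the last holds). Time passes only in rows, so rows that repeat a pose let the fingers close. It gives the time, the measured TCP pose, the force and the opening at its end, in the units of the state.
- arm.state(): the state, without advancing time (a new reading comes with each control period).
- arm.capture(name): name is "scene" or "side" or "wrist"; returns a dict with "pixels" (400x640x3 uint8, red, green, blue), "K" (3x3 intrinsics, pixels), "k1" (the pictures are not rectified: a ray, as slopes to the right and down, at radius r is drawn at 1 + k1 r^2 times it, then the intrinsics apply), "eye" and "attitude" of the camera in the world; the wrist camera has in their place "hand_eye" (4x4, takes a point from camera to tool coordinates, whose origin is the TCP and whose axes are the flange's). Camera axes: x right, y down, z forward; pixel columns grow to the right and rows downward; lengths in m; the calibration is good to about 2 mm. A picture is of the moment at which its call begins: read the wrist's pose just before it. There is no depth.
- arm.sign_off(): hands the job in, once; it reports no verdict.
The state is a dict: "clock": time; "joint_positions": joint angles; "joint_velocities": joint speeds; "effort": joint torques, N m; "eef_pos": TCP position; "orientation": TCP orientation; "wrist_force": force on the tool from outside, world axes, zero at the start; "torque": the same for the moment, N m; "width": finger opening in m.
Only numpy, scipy, OpenCV 4.12 (cv2) and the standard library are available. Lean on these libraries where they do the work, as an engineer would, in place of code of your own. Each camera call takes 0.05 s, during which the arm holds its last target. There are 200 camera calls.

### The job

Take the blue cap from the wooden tray and set it upright, fully down, in the empty blue nest of the round index dial, and let go. Then push the red-topped post counter-clockwise (seen from above) so the dial turns over the stiff click of its detent and on to the rubber stop; bed it there with a steady push of about 12 N for half a second, never more than 20 N, then let go and back away. Leave the other caps and the paste pot where they are.

Things in the scene. Friction and masses are not known exactly. Their poses are not given: they have to be found in the camera images.
- cap: Blue cylindrical tube cap with a white band near its foot, 26 mm diameter, 38 mm tall, about 30 g, standing upright on the tray; origin at the centre of its underside, z up. Three caps stand in a row 60 mm apart along the tray's long side (x axis of tray), in any order.
- tray: Light wooden tray, 200 x 90 mm, rim 14 mm high, floor about 5 mm thick; origin under its centre, x axis along its long side. Fixed.
- nest_floor (a point): Centre of the inner floor of the empty blue nest on the dial, 60 mm above the work surface, 72 mm from the dial's axis. The nest is a round cup of 33 mm inner, 41 mm outer diameter, rim 11 mm above this floor. The other five nests (black, same radius, 60 degrees apart) hold fixed caps, tops 94 mm above the work surface. The dial stays put while being loaded.
- indexer: Fixed green base, 300 mm across; origin on the dial's upright axis at the work surface. Aluminium dial 230 mm across, top 57 mm above the work surface. Outside the dial's edge stand, by angle from the base's x axis (counter-clockwise positive): at -60 degrees a grey crimper about 105 mm high, at about +55 the yellow rubber stop and at +90 the sprung roller, both no higher than the dial.
- cap_brass: Brass cap like the blue one, on the tray, not to be disturbed.
- cap_black: Black cap like the blue one, on the tray, not to be disturbed.
- paste_pot: White jar, 64 mm diameter, 75 mm tall, behind the machine; origin under its centre.
- post (a point): Upright drive post on the dial, steel, red top, 14 mm diameter (16 mm at the top), 49 mm tall, 104 mm from the dial's axis; this point is the centre of its foot, 57 mm above the work surface. Push it with closed fingers from its clockwise side. Turning drag is about 2 to 5 N at the post; no nest's edge is nearer than 30 mm to its centre.
- dial: Origin on its axis, 35 mm up. The yaw of its x axis from the base's x axis is the dial angle, growing counter-clockwise; it starts at 0.08 to 0.45 rad. From about 0.84 to 0.93 a lug is forced past the roller (7 to 10 N at the post), then the dial jumps to about 1.0. The rubber stop is met at 1.00 to 1.11, set differently each time, to be felt for; springy, 6 to 7 N per mm at the post.

How it is judged:
By the outcome, as a careful person would: the job done as asked, in the order asked, and still so for the second after the job is handed in, with the robot touching nothing.
It also fails if it takes over 72 s, if anything falls off the work surface, if the arm or the gripper's body presses on something with over 40 N, if the wrist force passes 120 N, or if a joint passes its speed limit or range.

## Working session

There is one attempt and no reset: what is moved stays moved. The work goes in short steps, Python scripts to look and compute and a tool call to move; the robot and the scene stay as the last step left them, time stands still between calls to the robot, and variables do not carry over. Pictures are saved under pics/ and viewed, about 8 in all and at most 12, crops included, and the job is handed in when it is done.

Besides the shell and the picture viewer there is one more tool, called after "Emit:" as a command line: name --argument value ..., lists and objects as JSON in quotes. send_rows: Moves the arm, as the interface text tells. Shifts and turns lie within -1 to 1; 1 stands for 0.1 m of shift or 180 degrees of turn. Its arguments: {"type":"object","properties":{"targets":{"type":"array","items":{"type":"object","properties":{"dx":{"type":"number","minimum":-1,"maximum":1},"dy":{"type":"number","minimum":-1,"maximum":1},"dz":{"type":"number","minimum":-1,"maximum":1},"spin":{"type":"number","minimum":-1,"maximum":1},"grip":{"type":"number"}}}},"force":{"type":"number"}},"required":["targets"]}

```bash
mkdir -p pics; ls; cat > h.py <<'E'
import numpy as np, cv2
from scipy.spatial.transform import Rotation as R
from workcell import arm
def rot(q): 
    q=np.array(q,float)
    return q if q.shape==(3,3) else R.from_quat(q[[1,2,3,0]]).as_matrix()
def snap(n):
    s=arm.state(); c=arm.capture(n)
    if n=='wrist':
        H=np.array(c['hand_eye']); T=np.eye(4); T[:3,:3]=rot(s['orientation']); T[:3,3]=s['eef_pos']
        M=T@H; c['Rw']=M[:3,:3]; c['o']=M[:3,3]
    else:
        c['Rw']=rot(c['attitude']); c['o']=np.array(c['eye'])
    return c
def ray2plane(c,uv,z):
    K=np.array(c['K']); uv=np.atleast_2d(np.array(uv,float))
    p=cv2.undistortPoints(uv[:,None,:],K,np.array([c['k1'],0,0,0.]))[:,0]
    d=np.c_[p,np.ones(len(p))]@c['Rw'].T
    return c['o']+d*((z-c['o'][2])/d[:,2])[:,None]
def proj(c,P):
    P=np.atleast_2d(P); q=(P-c['o'])@c['Rw']
    uv,_=cv2.projectPoints(q,np.zeros(3),np.zeros(3),np.array(c['K']),np.array([c['k1'],0,0,0.]))
    return uv[:,0]
def save(c,f): cv2.imwrite('pics/'+f,cv2.cvtColor(c['pixels'],cv2.COLOR_RGB2BGR))
E
python3 - <<'E'
from h import *
import pickle
d={}
for n in ('scene','side','wrist'):
    c=snap(n); save(c,n+'0.png'); d[n]=c; print(n,c['o'],c['Rw'].tolist(),c['K'],c['k1'])
pickle.dump(d,open('d0.pkl','wb')); print(arm.state())
E
```

```text
pics
scene [ 1.03868119 -0.17353718  0.5540927 ] [[0.5103468761217325, 0.5754901067839021, -0.6390283272489902], [0.8597618940670039, -0.35773467472420956, 0.36446589416608305], [-0.01885607443524373, -0.7354162355386353, -0.6773532379512743]] [[431.06889682   0.         311.05614145]
 [  0.         431.06889682 212.92999732]
 [  0.           0.           1.        ]] -0.08712008081137808
side [0.36419159 0.46137758 0.5781703 ] [[-0.8722343683242287, -0.3520360669498597, 0.3395258668798414], [-0.48892634334516066, 0.6454642662720677, -0.5867937557174512], [-0.012579248672476284, -0.6778248214194693, -0.7351158235070857]] [[366.26624244   0.         319.87277612]
 [  0.         366.26624244 194.31193641]
 [  0.           0.           1.        ]] -0.047898451500248324
wrist [0.7246562  0.08471175 0.37194869] [[0.999997926113429, -6.719310890758711e-05, -0.0020354984464451714], [-0.0007306009815689429, -0.944767100616642, -0.32774165407318584], [-0.001901049984901882, 0.3277424615113339, -0.9447651903681916]] [[339.48415077   0.         313.40886098]
 [  0.         339.48415077 204.97421047]
 [  0.           0.           1.        ]] 0.020365609055393488
{'clock': 0.15, 'joint_positions': array([-0.09346045,  0.59193008,  0.04830955,  1.60953636, -0.03331128,
        0.94272435, -0.03371385]), 'joint_velocities': array([ 1.50517140e-03, -1.79226379e-03,  4.68164600e-04, -2.79383645e-03,
        2.40233343e-03,  8.42291991e-05,  3.40061642e-04]), 'effort': array([ 2.83839137e-03, -5.49247491e+01,  1.54947661e+00, -1.98453355e+01,
        9.54968476e-03,  5.72513367e-03,  5.49048636e-06]), 'eef_pos': array([ 7.24345460e-01, -1.23817433e-05,  2.30384602e-01]), 'orientation': array([-6.01068109e-04,  7.07099371e-01,  7.07113623e-01, -6.65308955e-04]), 'wrist_force': array([ 0.60969021, -0.16055001,  0.34869444]), 'torque': array([-0.00796419,  0.00615197,  0.01949945]), 'width': 0.08548584903968338}
```

View pics/scene0.png

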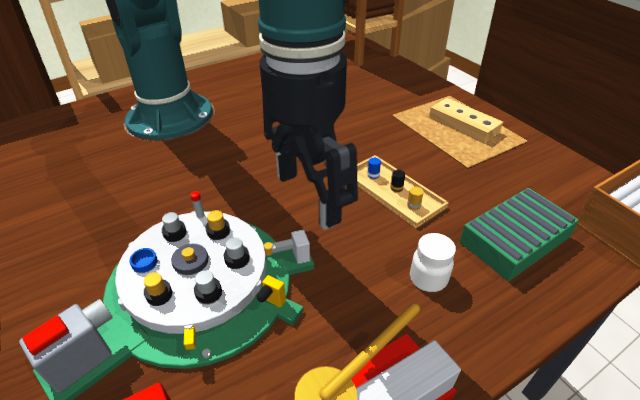

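View pics/side0.png

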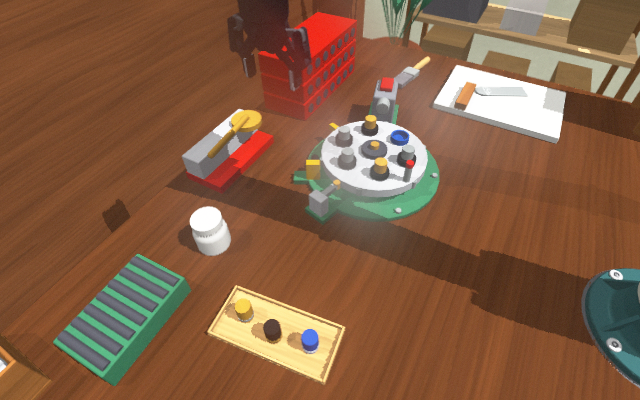

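Scene: blue nest rim ~(144,260), post top ~(195,196), blue cap top ~(375,161). Side: nest ~(400,138), post top ~(410,164), blue cap top ~(311,335).

```bash
python3 - <<'E'
from h import *
import pickle
d=pickle.load(open('d0.pkl','rb'))
S,D=d['scene'],d['side']
for name,a,b,z in [('cap',(375,161),(311,335),.043),('black',(399,176),(272,326),.043),('brass',(416,191),(243,304),.043),('nest',(144,259),(400,138),.071),('post',(195,195),(410,163),.106),('hub',(190,255),(375,146),.07),('pot',(436,243),(207,215),.075),('roller',(300,240),(318,197),.057),('stop',(274,290),(313,163),.057)]:
    print(name,ray2plane(S,a,z)[0].round(4),ray2plane(D,b,z)[0].round(4))
# dial outline fit via white segmentation in side
E
python3 - <<'E'
from h import *
import pickle
d=pickle.load(open('d0.pkl','rb'))
def up(c,x,y,w,h,k): return cv2.resize(c['pixels'][y:y+h,x:x+w],None,fx=k,fy=k,interpolation=cv2.INTER_CUBIC)
a=up(d['scene'],90,180,240,180,3.33)[:,:,::-1]; cv2.imwrite('pics/a.png',a[:600,:800])
E
```

```text
cap [0.4918 0.2895 0.043 ] [0.4847 0.2869 0.043 ]
black [0.5557 0.2991 0.043 ] [0.5429 0.3035 0.043 ]
brass [0.6075 0.297  0.043 ] [0.6028 0.2963 0.043 ]
nest [ 0.5378 -0.1815  0.071 ] [ 0.5262 -0.1742  0.071 ]
post [ 0.4788 -0.0712  0.106 ] [ 0.4714 -0.0683  0.106 ]
hub [ 0.566  -0.1177  0.07  ] [ 0.564 -0.124  0.07 ]
pot [0.7455 0.2116 0.075 ] [0.7496 0.2007 0.075 ]
roller [0.6152 0.0464 0.057 ] [0.6046 0.0532 0.057 ]
stop [ 0.6818 -0.0344  0.057 ] [ 0.6614 -0.0258  0.057 ]
```

View pics/a.png

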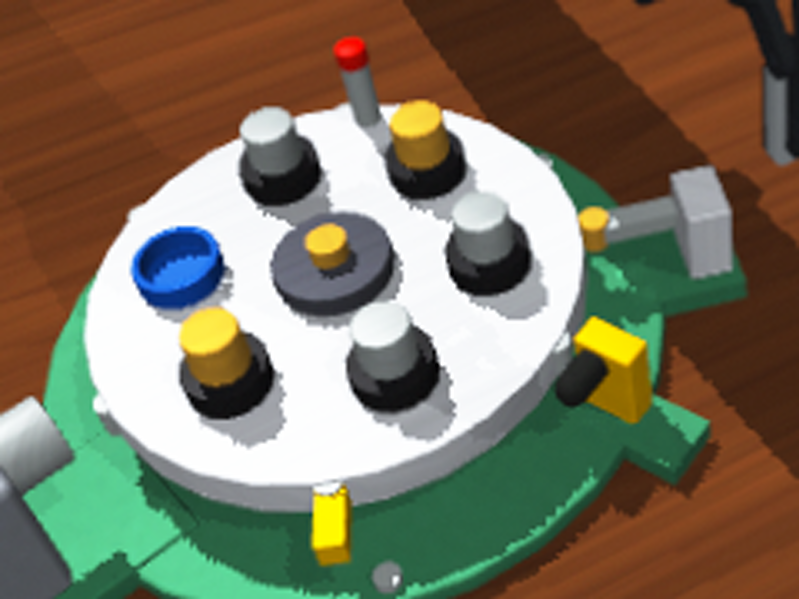

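The enlarged crop shows the nest rim centred at scene ≈(143.4,258.7) and the post top at ≈(195.4,194). Dial centre is about (0.565,-0.12), post about 151°, nest about 240° (world). Moving above the cap.

Emit:
send_rows --targets '[{"dx":0.48,"dy":-0.4,"dz":0.1,"grip":0.6},{"dx":0.96,"dy":-0.79,"dz":0.2,"grip":0.6},{"dx":0.96,"dy":-0.79,"dz":0.2,"grip":0.6}]'

```text
validation failed for argument at $.ta...
```

Emit:
send_rows --targets '[{"dx":0.48,"dy":-0.4,"dz":0.1,"grip":0.6},{"dx":0.96,"dy":-0.79,"dz":0.2,"grip":0.6},{"dx":0.96,"dy":-0.79,"dz":0.2,"grip":0.6}]'

```text
validation failed for argument at $.ta...
```

Emit:
send_rows --targets '[{"dx":0.48,"dy":-0.4,"dz":0.1,"spin":-0.05,"grip":0.6},{"dx":0.96,"dy":-0.79,"dz":0.2,"spin":-0.11,"grip":0.6},{"dx":0.96,"dy":-0.79,"dz":0.2,"spin":-0.17,"grip":0.6},{"dx":0.96,"dy":-0.79,"dz":0.2,"spin":-0.22,"grip":0.6},{"dx":0.96,"dy":-0.79,"dz":0.2,"spin":-0.28,"grip":0.6},{"dx":0.96,"dy":-0.79,"dz":0.2,"spin":-0.34,"grip":0.6},{"dx":0.96,"dy":-0.79,"dz":0.2,"spin":-0.4,"grip":0.6},{"dx":0.96,"dy":-0.79,"dz":0.2,"spin":-0.45,"grip":0.6}]'

```text
clock: 1.15
eef_pos: [0.645, 0.0958, 0.2101]
orientation: [-0.001, 0.076, 0.997, -0.0]
wrist_force: [0.0, 0.1, -0.8]
width: 0.0515
```

```bash
python3 - <<'E'
from h import *
import pickle
c=snap('wrist'); save(c,'w1.png'); pickle.dump(c,open('w1.pkl','wb')); s=arm.state(); print(s); print(rot(s['orientation']).round(3))
print(proj(c,np.array([[.488,.288,.043],[.549,.301,.043]])))
E
```

```text
{'clock': 1.2, 'joint_positions': array([ 0.01720149,  0.54201272, -0.33819743,  1.786344  ,  0.22823655,
        0.85431439,  0.99449728]), 'joint_velocities': array([-0.01902591, -0.00308252,  0.03697387,  0.00225361, -0.03940589,
       -0.00754527, -0.21523783]), 'effort': array([-1.85726937e-01, -4.99503243e+01, -3.60552415e+00, -1.80493248e+01,
        2.67438748e-02,  1.28230258e-02,  2.15276121e-01]), 'eef_pos': array([0.64507378, 0.09552787, 0.21005659]), 'orientation': array([-1.31026372e-03,  7.44406727e-02,  9.97224565e-01, -1.92946590e-04]), 'wrist_force': array([ 0.53933998,  0.52148424, -0.59320487]), 'torque': array([ 0.03395422,  0.05144143, -0.03253556]), 'width': 0.05142619282860336}
[[-0.989  0.148 -0.003]
 [ 0.148  0.989 -0.   ]
 [ 0.003 -0.001 -1.   ]]
[[535.26523369 -55.70420503]
 [546.50244078  31.55341869]]
```

View pics/w1.png

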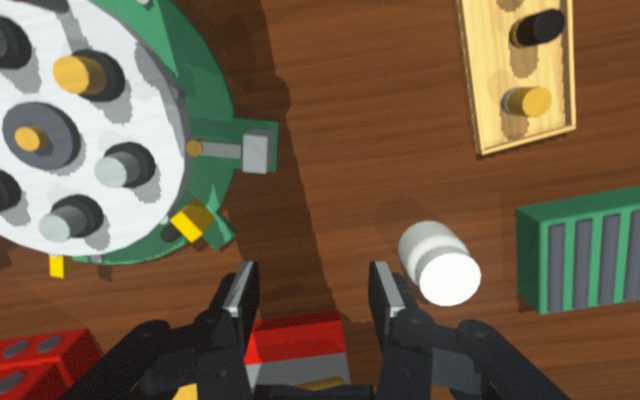

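This view shows the black cap top at ~(545,24), brass at ~(537,101) and the dial hub at ~(29,139). The first two calls were refused: every row apparently needs all its keys. Continuing.

Emit:
send_rows --targets '[{"dx":0.46,"dy":0.4,"dz":0.1,"spin":-0.02,"grip":0.6},{"dx":0.92,"dy":0.83,"dz":0.2,"spin":-0.05,"grip":0.6},{"dx":0.92,"dy":0.83,"dz":0.2,"spin":-0.05,"grip":0.6},{"dx":0.92,"dy":0.83,"dz":0.2,"spin":-0.05,"grip":0.6}]'

```text
clock: 1.7
eef_pos: [0.5664, 0.1912, 0.1902]
orientation: [-0.001, -0.004, 1.0, -0.0]
wrist_force: [0.3, -0.2, -0.2]
width: 0.0512
```

```bash
cat > goto.py <<'E'
from h import *
import sys
x,y,z,a=map(float,sys.argv[1:5]); s=arm.state(); M=rot(s['orientation']); p=np.array(s['eef_pos'])
d=M.T@(np.array([x,y,z])-p)/.1
ang=np.degrees(np.arctan2(M[1,1],M[0,1])); t=(a-ang+90)%180-90
print('d',d.round(3),'jaw',ang.round(1),'spin',round(-t/180,3),'q7',s['joint_positions'][6].round(2),p.round(4),'F',s['wrist_force'].round(1),s['clock'])
E
python3 goto.py .488 .288 .17 97
python3 - <<'E'
from h import *
import pickle
c=pickle.load(open('w1.pkl','rb'))
for n,uv,z in [('black',(547,22),.043),('brass',(538,101),.043)]: print(n,ray2plane(c,uv,z)[0].round(4))
E
```

```text
d [0.777 0.974 0.203] jaw 90.4 spin -0.037 q7 0.92 [0.5664 0.1912 0.1902] F [ 0.3 -0.2 -0.2] 1.7
black [0.5421 0.3008 0.043 ]
brass [0.6026 0.298  0.043 ]
```

Emit:
send_rows --targets '[{"dx":0.4,"dy":0.5,"dz":0.2,"spin":0,"grip":0.6},{"dx":0.78,"dy":0.97,"dz":0.4,"spin":0,"grip":0.6},{"dx":0.78,"dy":0.97,"dz":0.6,"spin":0,"grip":0.6},{"dx":0.78,"dy":0.97,"dz":0.6,"spin":0,"grip":0.6}]'

```text
clock: 2.2
eef_pos: [0.4876, 0.2862, 0.1291]
orientation: [-0.002, -0.003, 1.0, -0.002]
wrist_force: [0.0, -0.7, 0.1]
width: 0.0514
```

```bash
python3 goto.py .488 .29 .08 92; python3 - <<'E'
from h import *
import pickle
c=snap('wrist'); save(c,'w2.png'); pickle.dump(c,open('w2.pkl','wb'))
E
```

```text
d [-0.006  0.039  0.491] jaw 90.3 spin -0.009 q7 0.65 [0.4876 0.2862 0.1291] F [ 0.  -0.7  0.1] 2.2
```

View pics/w2.png

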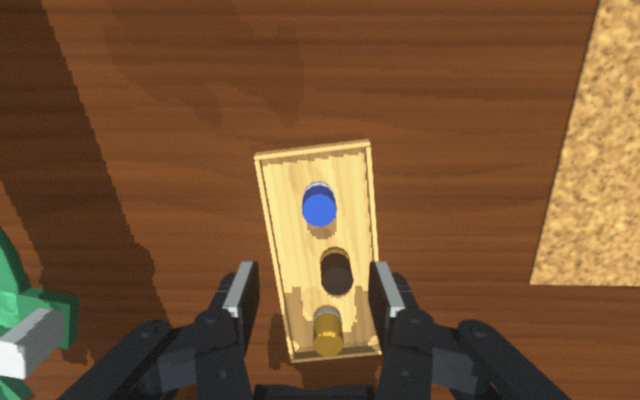

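The blue cap top is at (319,209), black at (337,277), brass at (328,341). Tray rim corners are at (257,157) and (370,143).

```bash
python3 - <<'E'
from h import *
import pickle
c=pickle.load(open('w2.pkl','rb'))
p=c['pixels'].astype(int); m=(p[...,2]>p[...,0]+60)&(p[...,2]>p[...,1]+50); v,u=np.nonzero(m); print(u.min(),u.max(),v.min(),v.max())
for n,uv,z in [('blue',(319,209),.043),('black',(337,277),.043),('brass',(328,341),.043),('c',(257,157),.014),('c',(370,143),.014),('c',(381,352),.014),('c',(292,360),.014)]: print(n,ray2plane(c,uv,z)[0].round(4))
E
```

```text
303 335 186 226
blue [0.4848 0.2901 0.043 ]
black [0.5399 0.3044 0.043 ]
brass [0.5994 0.2986 0.043 ]
c [0.4533 0.2427 0.014 ]
c [0.4422 0.3283 0.014 ]
c [0.6361 0.3497 0.014 ]
c [0.6463 0.2665 0.014 ]
```

Emit:
send_rows --targets '[{"dx":0.03,"dy":0.04,"dz":0.3,"spin":-0.01,"grip":0.6},{"dx":0.03,"dy":0.04,"dz":0.6,"spin":-0.015,"grip":0.6},{"dx":0.03,"dy":0.04,"dz":0.8,"spin":-0.015,"grip":0.6},{"dx":0.03,"dy":0.04,"dz":0.8,"spin":-0.015,"grip":0.6}]'

```text
clock: 2.75
eef_pos: [0.4872, 0.2876, 0.0496]
orientation: [-0.001, -0.023, 1.0, -0.002]
wrist_force: [0.0, -0.9, -0.0]
width: 0.0515
```

```bash
python3 goto.py .4848 .2901 .017 93
```

```text
d [0.022 0.028 0.326] jaw 92.7 spin -0.002 q7 0.61 [0.4872 0.2876 0.0496] F [ 0.  -0.9 -0. ] 2.75
```

Emit:
send_rows --targets '[{"dx":0.04,"dy":0.04,"dz":0.17,"spin":0,"grip":0.6},{"dx":0.04,"dy":0.04,"dz":0.33,"spin":0,"grip":0.6},{"dx":0.04,"dy":0.04,"dz":0.33,"spin":0,"grip":0.6},{"dx":0.04,"dy":0.04,"dz":0.33,"spin":0,"grip":0.6}]'

```text
clock: 3.25
eef_pos: [0.4829, 0.2914, 0.0165]
orientation: [-0.001, -0.024, 1.0, -0.002]
wrist_force: [-0.4, 0.5, -0.2]
width: 0.0512
```

```bash
python3 goto.py .4848 .2901 .017 93
```

```text
d [-0.018 -0.014 -0.004] jaw 92.7 spin -0.002 q7 0.58 [0.4829 0.2914 0.0165] F [-0.4  0.5 -0.2] 3.25
```

Emit:
send_rows --targets '[{"dx":-0.02,"dy":-0.01,"dz":0,"spin":0,"grip":0.3},{"dx":-0.02,"dy":-0.01,"dz":0,"spin":0,"grip":0.1},{"dx":-0.02,"dy":-0.01,"dz":0,"spin":0,"grip":0.1},{"dx":-0.02,"dy":-0.01,"dz":0,"spin":0,"grip":0.1},{"dx":-0.02,"dy":-0.01,"dz":0,"spin":0,"grip":0.1},{"dx":-0.02,"dy":-0.01,"dz":0,"spin":0,"grip":0.1}]' --force 40

```text
clock: 4.0
eef_pos: [0.4857, 0.2905, 0.0171]
orientation: [-0.001, -0.023, 1.0, -0.002]
wrist_force: [0.6, 0.1, 4.9]
width: 0.0247
```

Emit:
send_rows --targets '[{"dx":-0.02,"dy":0,"dz":-0.2,"spin":0,"grip":0.1},{"dx":-0.02,"dy":0,"dz":-0.6,"spin":0,"grip":0.1},{"dx":-0.02,"dy":0,"dz":-1,"spin":0,"grip":0.1},{"dx":-0.02,"dy":0,"dz":-1,"spin":0,"grip":0.1}]'

```text
clock: 4.5
eef_pos: [0.4893, 0.2924, 0.1197]
orientation: [0.002, -0.023, 1.0, -0.0]
wrist_force: [-0.4, -0.2, -0.6]
width: 0.0247
```

```bash
python3 goto.py .532 -.178 .15 60; python3 - <<'E'
from h import *
c=snap('wrist'); save(c,'w3.png')
E
```

```text
d [-0.208 -4.72  -0.299] jaw 92.7 spin 0.182 q7 0.66 [0.4893 0.2924 0.1197] F [-0.4 -0.2 -0.6] 4.5
```

View pics/w3.png

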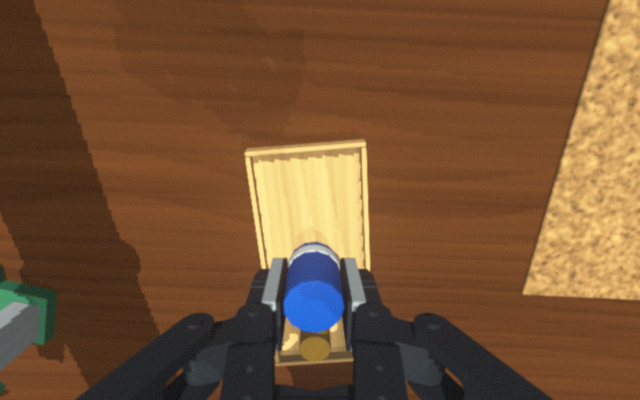

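Gripped: the cap sits between the pads, top at ~(313,305), looking upright. Carrying it to the dial at height.

Emit:
send_rows --targets '[{"dx":0,"dy":-0.3,"dz":-0.25,"spin":0,"grip":0.1},{"dx":0,"dy":-0.7,"dz":-0.5,"spin":0,"grip":0.1},{"dx":0,"dy":-1,"dz":-0.5,"spin":0,"grip":0.1}]'

```text
clock: 4.92
eef_pos: [0.4929, 0.1901, 0.1684]
orientation: [0.0, -0.023, 1.0, -0.002]
wrist_force: [-0.2, -0.3, -0.6]
width: 0.0247
```

Emit:
send_rows --targets '[{"dx":-0.05,"dy":-0.5,"dz":0,"spin":0,"grip":0.1},{"dx":-0.1,"dy":-1,"dz":0,"spin":0,"grip":0.1},{"dx":-0.1,"dy":-1,"dz":0,"spin":0,"grip":0.1}]'

```text
clock: 5.3
eef_pos: [0.5064, 0.0848, 0.1667]
orientation: [-0.002, -0.019, 1.0, -0.003]
wrist_force: [0.1, 0.3, -0.1]
width: 0.0248
```

Emit:
send_rows --targets '[{"dx":0,"dy":-0.5,"dz":0,"spin":0,"grip":0.1},{"dx":0,"dy":-1,"dz":0,"spin":0,"grip":0.1},{"dx":0,"dy":-1,"dz":0,"spin":0,"grip":0.1}]'

```text
clock: 5.68
eef_pos: [0.509, -0.0192, 0.1658]
orientation: [-0.004, -0.015, 1.0, -0.004]
wrist_force: [0.3, 1.0, 0.4]
width: 0.0247
```

```bash
python3 goto.py .532 -.178 .17 60; python3 - <<'E'
from h import *
import pickle
c=snap('wrist'); save(c,'w4.png'); pickle.dump(c,open('w4.pkl','wb'))
E
```

```text
d [-0.181 -1.595 -0.03 ] jaw 91.7 spin 0.176 q7 1.24 [ 0.509  -0.0192  0.1658] F [0.3 1.  0.4] 5.675
```

View pics/w4.png

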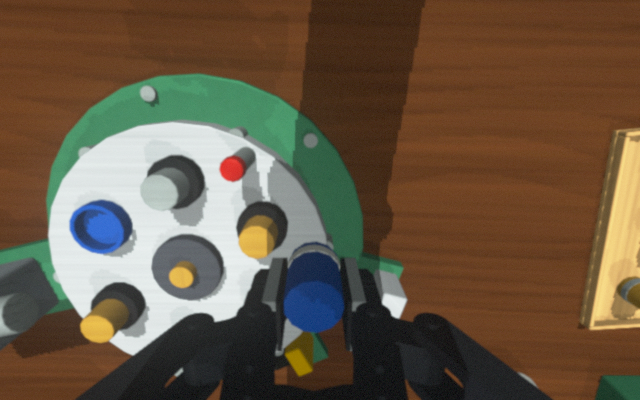

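The nest's rim is centred at about (100,226), the post top at (232,168), the hub disc at (187,267); the cap is still in the jaws.

```bash
python3 - <<'E'
from h import *
import pickle
c=pickle.load(open('w4.pkl','rb'))
for n,uv,z in [('nest',(100,226),.071),('post',(232,168),.106),('silver',(158,189),.094),('y1',(259,238),.094),('y2',(99,324),.094),('hub',(187,267),.065)]: print(n,ray2plane(c,uv,z)[0].round(4))
p=c['pixels']; cv2.imwrite('pics/n4.png',cv2.resize(p[180:280,50:250],None,fx=4,fy=4,interpolation=cv2.INTER_CUBIC)[:,:,::-1])
E
```

```text
nest [ 0.5279 -0.1798  0.071 ]
post [ 0.4721 -0.0701  0.106 ]
silver [ 0.4905 -0.1221  0.094 ]
y1 [ 0.5234 -0.0567  0.094 ]
y2 [ 0.5978 -0.1782  0.094 ]
hub [ 0.564  -0.1202  0.065 ]
```

View pics/n4.png

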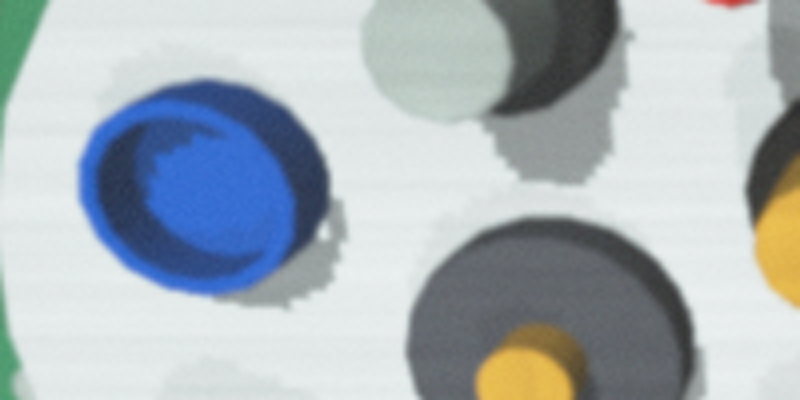

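The rim-top ellipse centre refines to about (97,229), so the nest is at about (0.529,-0.181).

Emit:
send_rows --targets '[{"dx":-0.05,"dy":-0.4,"dz":0,"spin":0.04,"grip":0.1},{"dx":-0.1,"dy":-0.8,"dz":0,"spin":0.08,"grip":0.1},{"dx":-0.1,"dy":-0.9,"dz":0,"spin":0.13,"grip":0.1},{"dx":-0.1,"dy":-0.9,"dz":0,"spin":0.165,"grip":0.1},{"dx":-0.1,"dy":-0.9,"dz":0,"spin":0.165,"grip":0.1}]'

```text
clock: 6.35
eef_pos: [0.5225, -0.1033, 0.1661]
orientation: [-0.003, 0.237, 0.971, -0.004]
wrist_force: [0.3, -0.1, -0.4]
width: 0.0244
```

```bash
python3 goto.py .529 -.181 .118 62
```

```text
d [-0.418 -0.655  0.485] jaw 62.5 spin 0.003 q7 1.0 [ 0.5225 -0.1033  0.1661] F [ 0.3 -0.1 -0.4] 6.35
```

Emit:
send_rows --targets '[{"dx":-0.21,"dy":-0.33,"dz":0,"spin":0,"grip":0.1},{"dx":-0.42,"dy":-0.66,"dz":0,"spin":0,"grip":0.1},{"dx":-0.42,"dy":-0.66,"dz":0.2,"spin":0,"grip":0.1},{"dx":-0.42,"dy":-0.66,"dz":0.48,"spin":0,"grip":0.1},{"dx":-0.42,"dy":-0.66,"dz":0.48,"spin":0,"grip":0.1},{"dx":-0.42,"dy":-0.66,"dz":0.48,"spin":0,"grip":0.1}]'

```text
clock: 7.1
eef_pos: [0.5297, -0.1803, 0.1189]
orientation: [-0.002, 0.236, 0.972, -0.003]
wrist_force: [0.1, 0.6, 0.0]
width: 0.0247
```

```bash
python3 goto.py .529 -.181 .118 62; python3 - <<'E'
from h import *
import pickle
c=snap('wrist'); save(c,'w5.png'); s=snap('side'); pickle.dump((c,s),open('w5.pkl','wb'))
st=arm.state(); p=np.array(st['eef_pos'])
print('cam',c['o'], proj(c,[[.529,-.181,.071],[.529,-.181,.06]]), proj(c,[p+[0,0,.026],p-[0,0,.012]]))
q=c['pixels']; g=q[150:400,190:450]; 
a=cv2.resize(g,None,fx=2.4,fy=2.4,interpolation=cv2.INTER_CUBIC)
cv2.imwrite('pics/w5c.png',a[:,:,::-1]); print(a.shape)
E
```

```text
d [ 0.003 -0.009  0.009] jaw 62.7 spin 0.004 q7 1.11 [ 0.5297 -0.1803  0.1189] F [0.1 0.6 0. ] 7.1
cam [ 0.45590121 -0.14045202  0.26089302] [[312.16799505 233.79488184]
 [312.37837016 226.8417987 ]] [[311.09249632 310.93738158]
 [312.23425521 264.49408531]]
(600, 624, 3)
```

View pics/w5c.png

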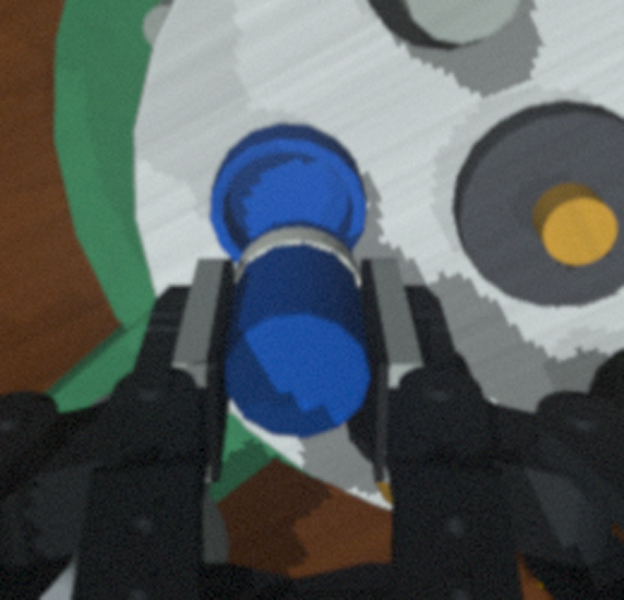

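```bash
python3 - <<'E'
from h import *
import pickle
c,_=pickle.load(open('w5.pkl','rb')); s=arm.state(); M=rot(s['orientation']); p=np.array(s['eef_pos']); tx,ty=M[:,0],M[:,1]
def pr(P): return ((proj(c,P)-[190,150])*2.4).round(0).tolist()
n=np.array([.529,-.181,0])
for nm,b,z,r in [('rimouter',n,.071,.0205),('riminner',n,.071,.0165),('wallfoot',n,.057,.0205),('capfoot',p,p[2]-.012,.013),('captop',p,p[2]+.026,.013)]:
    b=np.array([b[0],b[1],z]); print(nm,'up,down,left,right',pr([b+r*tx,b-r*tx,b-r*ty,b+r*ty]))
E
```

```text
rimouter up,down,left,right [[293.0, 124.0], [293.0, 273.0], [212.0, 201.0], [374.0, 201.0]]
riminner up,down,left,right [[293.0, 140.0], [293.0, 259.0], [228.0, 201.0], [358.0, 201.0]]
wallfoot up,down,left,right [[294.0, 108.0], [294.0, 248.0], [218.0, 180.0], [370.0, 180.0]]
capfoot up,down,left,right [[293.0, 219.0], [293.0, 328.0], [232.0, 275.0], [355.0, 275.0]]
captop up,down,left,right [[290.0, 318.0], [291.0, 450.0], [213.0, 386.0], [368.0, 386.0]]
```

```bash
python3 - <<'E'
import pickle,numpy as np
c,_=pickle.load(open('w5.pkl','rb')); q=c['pixels'].astype(int)
print('col 311'); 
for v in range(196,262): print(v,q[v,308:314].mean(0).round().astype(int).tolist(),end=' ')
print('\nrow 229-235')
for r in (228,234,240):
  print(r); 
  for u in list(range(272,294))+list(range(328,350)): print(u,q[r-1:r+2,u].mean(0).round().astype(int).tolist(),end=' ')
E
```

```text
col 311
196 [189, 198, 198] 197 [184, 192, 192] 198 [179, 187, 186] 199 [174, 183, 182] 200 [160, 170, 172] 201 [122, 132, 146] 202 [70, 83, 115] 203 [42, 62, 104] 204 [40, 60, 103] 205 [41, 62, 104] 206 [39, 61, 104] 207 [41, 68, 121] 208 [43, 82, 152] 209 [44, 91, 175] 210 [46, 93, 178] 211 [45, 91, 176] 212 [45, 88, 169] 213 [44, 79, 148] 214 [41, 70, 125] 215 [40, 68, 119] 216 [41, 73, 132] 217 [42, 80, 150] 218 [43, 86, 167] 219 [42, 91, 175] 220 [42, 91, 178] 221 [42, 90, 176] 222 [40, 90, 177] 223 [39, 90, 176] 224 [43, 91, 178] 225 [39, 89, 176] 226 [42, 90, 177] 227 [43, 91, 178] 228 [41, 89, 177] 229 [40, 89, 177] 230 [39, 88, 176] 231 [40, 89, 178] 232 [39, 88, 177] 233 [41, 90, 179] 234 [39, 88, 177] 235 [42, 90, 179] 236 [40, 88, 177] 237 [39, 88, 178] 238 [38, 88, 178] 239 [38, 88, 177] 240 [39, 87, 174] 241 [36, 80, 160] 242 [34, 68, 133] 243 [41, 63, 110] 244 [73, 87, 112] 245 [111, 119, 126] 246 [131, 137, 134] 247 [135, 140, 134] 248 [136, 140, 136] 249 [148, 152, 147] 250 [166, 172, 168] 251 [150, 159, 163] 252 [91, 106, 131] 253 [41, 64, 107] 254 [29, 55, 103] 255
[... 1903 characters left out ...]
173] 278 [64, 101, 174] 279 [40, 88, 175] 280 [39, 87, 172] 281 [38, 85, 163] 282 [38, 76, 145] 283 [32, 56, 100] 284 [32, 45, 73] 285 [33, 47, 70] 286 [33, 49, 75] 287 [33, 54, 91] 288 [35, 60, 105] 289 [38, 64, 113] 290 [34, 63, 115] 291 [38, 69, 126] 292 [39, 77, 149] 293 [38, 84, 167] 328 [40, 84, 165] 329 [36, 81, 162] 330 [39, 85, 165] 331 [36, 80, 161] 332 [38, 77, 153] 333 [36, 70, 134] 334 [33, 60, 110] 335 [34, 58, 105] 336 [37, 69, 132] 337 [38, 84, 167] 338 [40, 90, 178] 339 [39, 89, 175] 340 [41, 86, 170] 341 [55, 89, 157] 342 [90, 105, 134] 343 [119, 126, 131] 344 [125, 133, 132] 345 [128, 134, 135] 346 [130, 137, 137] 347 [141, 148, 148] 348 [155, 163, 163] 349 [178, 186, 187]
```

Nest and cap edges show the cap needs to go about 2 mm in −tool x and 2.8 mm in −tool y; target (0.5302,−0.1837).

Emit:
send_rows --targets '[{"dx":-0.02,"dy":-0.028,"dz":0.05,"spin":0,"grip":0.1},{"dx":-0.02,"dy":-0.028,"dz":0.15,"spin":0,"grip":0.1},{"dx":-0.02,"dy":-0.028,"dz":0.26,"spin":0,"grip":0.1},{"dx":-0.02,"dy":-0.028,"dz":0.26,"spin":0,"grip":0.1},{"dx":-0.02,"dy":-0.028,"dz":0.26,"spin":0,"grip":0.1}]'

```text
clock: 7.82
eef_pos: [0.5303, -0.1844, 0.0933]
orientation: [-0.002, 0.237, 0.972, -0.003]
wrist_force: [0.5, -0.2, -1.2]
width: 0.0246
```

```bash
python3 goto.py .5302 -.1837 .073 62.7; python3 - <<'E'
from h import *
import pickle
c=snap('wrist'); pickle.dump(c,open('w6.pkl','wb'))
a=cv2.resize(c['pixels'][190:380,230:400],None,fx=3,fy=3,interpolation=cv2.INTER_CUBIC); cv2.imwrite('pics/w6.png',a[:,:,::-1])
E
```

```text
d [0.004 0.007 0.203] jaw 62.6 spin -0.0 q7 1.1 [ 0.5303 -0.1844  0.0933] F [ 0.5 -0.2 -1.2] 7.825
```

View pics/w6.png

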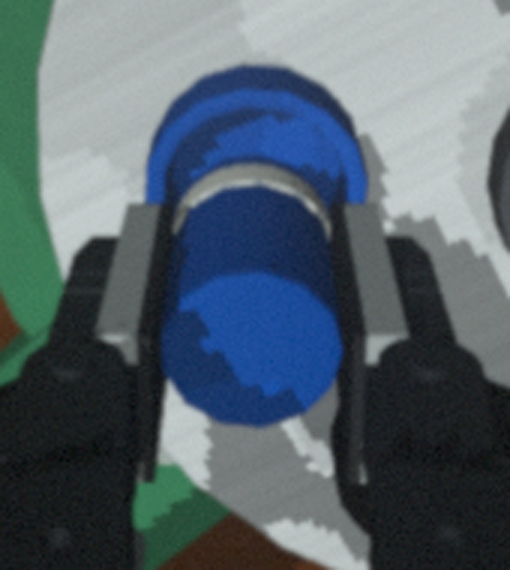

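```bash
python3 - <<'E'
from h import *
import pickle
c=pickle.load(open('w6.pkl','rb')); s=arm.state(); M=rot(s['orientation']); p=np.array(s['eef_pos']); tx,ty=M[:,0],M[:,1]
def pr(P): return ((proj(c,P)-[230,190])*3).round(0).tolist()
for nm,z,r in [('rimouter',.071,.0205),('riminner',.071,.0165),('capfoot',p[2]-.012,.013),('captop',p[2]+.026,.013)]:
    b=np.array([p[0],p[1],z]); print(nm,'up,down,left,right',pr([b+r*tx,b-r*tx,b-r*ty,b+r*ty]))
q=c['pixels'].astype(int); print([(v,q[v,311:317].mean(0).astype(int).tolist()) for v in range(210,250)])
E
```

```text
rimouter up,down,left,right [[250.0, 85.0], [250.0, 291.0], [135.0, 192.0], [364.0, 192.0]]
riminner up,down,left,right [[250.0, 107.0], [250.0, 272.0], [158.0, 192.0], [342.0, 192.0]]
capfoot up,down,left,right [[249.0, 150.0], [249.0, 287.0], [172.0, 220.0], [326.0, 220.0]]
captop up,down,left,right [[246.0, 274.0], [246.0, 439.0], [149.0, 359.0], [343.0, 359.0]]
[(210, [157, 165, 167]), (211, [122, 132, 144]), (212, [70, 83, 114]), (213, [40, 60, 101]), (214, [40, 59, 101]), (215, [39, 59, 101]), (216, [37, 57, 100]), (217, [39, 59, 101]), (218, [40, 60, 105]), (219, [40, 68, 123]), (220, [40, 76, 145]), (221, [43, 83, 159]), (222, [40, 82, 159]), (223, [40, 80, 155]), (224, [39, 78, 150]), (225, [40, 73, 137]), (226, [39, 63, 115]), (227, [36, 58, 102]), (228, [37, 58, 99]), (229, [35, 61, 108]), (230, [38, 69, 128]), (231, [39, 76, 146]), (232, [39, 79, 154]), (233, [38, 80, 156]), (234, [38, 79, 157]), (235, [39, 80, 156]), (236, [39, 81, 157]), (237, [38, 80, 157]), (238, [38, 80, 158]), (239, [36, 80, 158]), (240, [37, 77, 153]), (241, [37, 71, 136]), (242, [34, 60, 113]), (243, [42, 61, 101]), (244, [74, 86, 109]), (245, [107, 114, 120]), (246, [123, 128, 126]), (247, [127, 130, 126]), (248, [128, 132, 128]), (249, [136, 141, 137])]
```

The cap foot (band top row ~162, columns 174–331) is nearly centred on the rim (148–367): it wants ~+0.8 mm in tool y and ~+1.3 mm in tool x. Lowering.

Emit:
send_rows --targets '[{"dx":0.013,"dy":0.008,"dz":0.03,"spin":0,"grip":0.1},{"dx":0.013,"dy":0.008,"dz":0.07,"spin":0,"grip":0.1},{"dx":0.013,"dy":0.008,"dz":0.11,"spin":0,"grip":0.1},{"dx":0.013,"dy":0.008,"dz":0.15,"spin":0,"grip":0.1},{"dx":0.013,"dy":0.008,"dz":0.18,"spin":0,"grip":0.1},{"dx":0.013,"dy":0.008,"dz":0.18,"spin":0,"grip":0.1}]'

```text
clock: 8.62
eef_pos: [0.5294, -0.1833, 0.0752]
orientation: [-0.002, 0.237, 0.972, -0.003]
wrist_force: [0.5, 0.2, -0.8]
width: 0.0246
```

```bash
python3 goto.py .5302 -.1837 .072 62.7
```

```text
d [-0.009 -0.     0.032] jaw 62.6 spin -0.0 q7 1.09 [ 0.5294 -0.1833  0.0752] F [ 0.5  0.2 -0.8] 8.625
```

Emit:
send_rows --targets '[{"dx":0,"dy":0,"dz":0.02,"spin":0,"grip":0.1},{"dx":0,"dy":0,"dz":0.035,"spin":0,"grip":0.1},{"dx":0,"dy":0,"dz":0.035,"spin":0,"grip":0.1},{"dx":0,"dy":0,"dz":0.035,"spin":0,"grip":0.1}]'

```text
clock: 9.12
eef_pos: [0.5297, -0.1834, 0.0731]
orientation: [-0.002, 0.237, 0.972, -0.004]
wrist_force: [-1.8, 0.3, 11.2]
width: 0.0243
```

```bash
python3 goto.py .5302 -.1837 .072 62.7
```

```text
d [-0.006 -0.001  0.011] jaw 62.6 spin -0.0 q7 1.09 [ 0.5297 -0.1834  0.0731] F [-1.8  0.3 11.2] 9.125
```

Firmly down (11 N). Release and go straight up.

Emit:
send_rows --targets '[{"dx":0,"dy":0,"dz":0,"spin":0,"grip":0.3},{"dx":0,"dy":0,"dz":0,"spin":0,"grip":0.48},{"dx":0,"dy":0,"dz":0,"spin":0,"grip":0.48},{"dx":0,"dy":0,"dz":0,"spin":0,"grip":0.48}]'

```text
clock: 9.62
eef_pos: [0.5296, -0.1834, 0.0729]
orientation: [-0.002, 0.237, 0.972, -0.004]
wrist_force: [-0.7, -0.5, -0.3]
width: 0.0413
```

Emit:
send_rows --targets '[{"dx":0,"dy":0,"dz":-0.1,"spin":0,"grip":0.48},{"dx":0,"dy":0,"dz":-0.4,"spin":0,"grip":0.48},{"dx":0,"dy":0,"dz":-0.8,"spin":0,"grip":0.48},{"dx":0,"dy":0,"dz":-0.9,"spin":0,"grip":0.2},{"dx":0,"dy":0,"dz":-0.9,"spin":0,"grip":0}]'

```text
clock: 10.25
eef_pos: [0.5303, -0.183, 0.1636]
orientation: [-0.001, 0.237, 0.972, -0.004]
wrist_force: [0.6, -0.2, -0.2]
width: 0.0053
```

```bash
python3 - <<'E'
from h import *
import pickle
c=snap('wrist'); pickle.dump(c,open('w7.pkl','wb')); save(c,'w7.png'); s=arm.state(); print(s['eef_pos'],s['width'],s['wrist_force'])
E
```

```text
[ 0.52962002 -0.18279294  0.16266875] 9.741877418450518e-05 [ 0.19296169  0.29858781 -0.17690083]
```

View pics/w7.png

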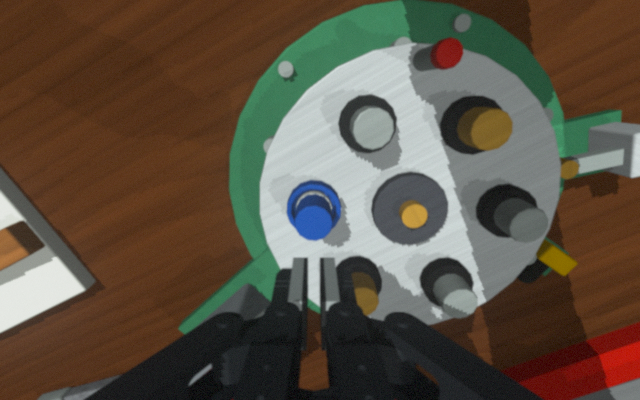

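The cap stands upright, centred in the blue nest (~(314,212)); post top at ~(448,53), fingers shut. Now locating the post for the push.

```bash
python3 - <<'E'
from h import *
import pickle
c=pickle.load(open('w7.pkl','rb'))
P={}
for n,uv,z in [('cap',(314,221),.098),('post',(449,53),.106),('s1',(374,128),.094),('y1',(491,129),.094),('s2',(528,224),.094),('s3',(459,300),.094)]:
    P[n]=ray2plane(c,uv,z)[0]; print(n,P[n].round(4))
# fit hexagon centre/phase from nests
ks=[('cap',0),('s1',-1),('y1',-2),('s2',-3),('s3',-4)]
from scipy.optimize import least_squares
f=lambda q:np.concatenate([q[:2]+.072*np.array([np.cos(q[2]+k*np.pi/3),np.sin(q[2]+k*np.pi/3)])-P[n][:2] for n,k in ks])
r=least_squares(f,[.562,-.118,4.2]); print(r.x, r.fun.reshape(-1,2).round(4).tolist())
d=P['post'][:2]-r.x[:2]; print('post rel',np.linalg.norm(d),np.degrees(np.arctan2(d[1],d[0])))
E
python3 goto.py .5 -.03 .16 61
```

```text
cap [ 0.5291 -0.1822  0.098 ]
post [ 0.4736 -0.0724  0.106 ]
s1 [ 0.4931 -0.1224  0.094 ]
y1 [ 0.5263 -0.0602  0.094 ]
s2 [ 0.5971 -0.0579  0.094 ]
s3 [ 0.6328 -0.1181  0.094 ]
[ 0.56321422 -0.12043135  4.21558561] [[-0.0002, -0.0015], [-0.0019, 0.0001], [-0.0007, 0.0011], [0.0004, 0.0007], [0.0024, -0.0004]]
post rel 0.10167555921719378 151.77881015481927
d [0.966 1.221 0.019] jaw 62.6 spin 0.009 q7 1.14 [ 0.5296 -0.1828  0.1627] F [ 0.2  0.3 -0.2] 10.3
```

Emit:
send_rows --targets '[{"dx":0.35,"dy":0.35,"dz":0,"spin":0,"grip":0},{"dx":0.7,"dy":0.7,"dz":0,"spin":0,"grip":0},{"dx":1,"dy":1,"dz":0,"spin":0,"grip":0},{"dx":1,"dy":1,"dz":0,"spin":0,"grip":0},{"dx":1,"dy":1,"dz":0,"spin":0,"grip":0}]'

```text
clock: 10.92
eef_pos: [0.4863, -0.0484, 0.1612]
orientation: [-0.003, 0.237, 0.972, -0.004]
wrist_force: [-0.5, -0.1, -0.7]
width: -0.0001
```

```bash
python3 goto.py .4853 -.0417 .082 61.5
```

```text
d [0.037 0.063 0.791] jaw 62.6 spin 0.006 q7 0.89 [ 0.4863 -0.0484  0.1612] F [-0.5 -0.1 -0.7] 10.925
```

Emit:
send_rows --targets '[{"dx":0.04,"dy":0.065,"dz":0,"spin":0.005,"grip":0},{"dx":0.04,"dy":0.065,"dz":0.2,"spin":0.005,"grip":0},{"dx":0.04,"dy":0.065,"dz":0.5,"spin":0.005,"grip":0},{"dx":0.04,"dy":0.065,"dz":0.79,"spin":0.005,"grip":0},{"dx":0.04,"dy":0.065,"dz":0.79,"spin":0.005,"grip":0},{"dx":0.04,"dy":0.065,"dz":0.79,"spin":0.005,"grip":0}]'

```text
clock: 11.68
eef_pos: [0.4857, -0.0417, 0.0826]
orientation: [-0.002, 0.245, 0.97, -0.004]
wrist_force: [-0.6, -0.4, 1.0]
width: 0.0
```

```bash
cat > push.py <<'E'
# next pushing rows: finger at arc angle (deg) phi of the POST contact, gap h behind post centre
from h import *
import sys
C=np.array([.5632,-.1204]); Rr=.105; z=.082; h=float(sys.argv[1]); phis=[float(a) for a in sys.argv[2:]]
s=arm.state(); M=rot(s['orientation']); p=np.array(s['eef_pos']); ang=np.degrees(np.arctan2(M[1,1],M[0,1]))
rel=p[:2]-C; F=s['wrist_force']
# current equivalent phi: finger lies h behind post
r=np.linalg.norm(rel); phi=np.degrees(np.arctan2(rel[1],rel[0]))%360+np.degrees(np.arctan2(h,Rr))
a=np.radians(phi); et=np.array([-np.sin(a),np.cos(a)])
print('clock',s['clock'],'z',p[2].round(4),'phi',phi.round(2),'r',r.round(4),'(want',np.hypot(Rr,h).round(4),') jaw',ang.round(1),'q7',s['joint_positions'][6].round(2),'F',np.round(F,1),'Ft',round(float(-F[:2]@et),2))
for q in phis:
    a=np.radians(q); er=np.array([np.cos(a),np.sin(a)]); et=np.array([-np.sin(a),np.cos(a)])
    t=np.r_[C+Rr*er-h*et,z]; d=M.T@(t-p)/.1; w=((q-90-ang)+90)%180-90
    print(q,d.round(3),'spin',round(-w/180,3))
E
python3 push.py .0225 151.5 155 160 165 170
```

```text
clock 11.675 z 0.0826 phi 146.64 r 0.1104 (want 0.1074 ) jaw 61.7 q7 0.79 F [-0.6 -0.4  1. ] Ft -0.65
151.5 [-0.006 -0.097  0.006] spin 0.001
155.0 [ 0.006 -0.161  0.007] spin -0.019
160.0 [ 0.016 -0.255  0.008] spin -0.046
165.0 [ 0.018 -0.348  0.009] spin -0.074
170.0 [ 0.012 -0.442  0.01 ] spin -0.102
```

Emit:
send_rows --targets '[{"dx":-0.005,"dy":-0.04,"dz":0.005,"spin":0,"grip":0},{"dx":-0.005,"dy":-0.08,"dz":0.005,"spin":0,"grip":0},{"dx":0,"dy":-0.11,"dz":0.005,"spin":-0.005,"grip":0},{"dx":0.003,"dy":-0.14,"dz":0.006,"spin":-0.012,"grip":0},{"dx":0.006,"dy":-0.17,"dz":0.007,"spin":-0.02,"grip":0},{"dx":0.01,"dy":-0.2,"dz":0.007,"spin":-0.03,"grip":0},{"dx":0.013,"dy":-0.23,"dz":0.007,"spin":-0.038,"grip":0},{"dx":0.016,"dy":-0.255,"dz":0.008,"spin":-0.046,"grip":0}]'

```text
clock: 12.68
eef_pos: [0.4725, -0.0636, 0.0821]
orientation: [-0.002, 0.173, 0.985, -0.004]
wrist_force: [2.7, 3.8, 3.3]
width: -0.0001
```

```bash
python3 push.py .0225 162.5 165 167.5 170 172.5; python3 - <<'E'
from h import *
c=snap('scene'); import pickle; pickle.dump(c,open('s8.pkl','wb'))
p=c['pixels'].astype(int); m=(p[...,0]>170)&(p[...,1]<60)&(p[...,2]<60); m[:150]=0;m[260:]=0;m[:,:120]=0;m[:,300:]=0
v,u=np.nonzero(m); print(len(u), u.mean(),v.mean(), ray2plane(c,(u.mean(),v.mean()-1),.106))
import pickle as k
p=k.load(open('d0.pkl','rb'))['scene']['pixels'].astype(int); m=(p[...,0]>170)&(p[...,1]<60)&(p[...,2]<60); m[:150]=0;m[260:]=0;m[:,:120]=0;m[:,300:]=0
v,u=np.nonzero(m); print(len(u), u.mean(),v.mean())
E
```

```text
clock 12.675 z 0.0821 phi 160.04 r 0.107 (want 0.1074 ) jaw 70.0 q7 0.92 F [2.7 3.8 3.3] Ft 4.52
162.5 [ 0.012 -0.045  0.001] spin -0.014
165.0 [ 0.019 -0.091  0.002] spin -0.028
167.5 [ 0.024 -0.138  0.002] spin -0.041
170.0 [ 0.027 -0.184  0.003] spin -0.055
172.5 [ 0.027 -0.231  0.003] spin -0.069
34 184.97058823529412 194.44117647058823 [[ 0.46604713 -0.08415198  0.106     ]]
48 194.375 193.75
```

Emit:
send_rows --targets '[{"dx":0.012,"dy":-0.045,"dz":0,"spin":-0.014,"grip":0},{"dx":0.019,"dy":-0.09,"dz":0,"spin":-0.028,"grip":0},{"dx":0.024,"dy":-0.138,"dz":0,"spin":-0.041,"grip":0},{"dx":0.027,"dy":-0.184,"dz":0,"spin":-0.055,"grip":0},{"dx":0.027,"dy":-0.23,"dz":0,"spin":-0.069,"grip":0}]'

```text
clock: 13.35
eef_pos: [0.4621, -0.0849, 0.082]
orientation: [-0.003, 0.064, 0.998, -0.004]
wrist_force: [3.7, 3.6, 1.1]
width: 0.0001
```

```bash
python3 push.py .0225 173.5 175 176.5 178 179.5 181
```

```text
clock 13.35 z 0.082 phi 172.75 r 0.1071 (want 0.1074 ) jaw 82.6 q7 1.1 F [3.7 3.6 1.1] Ft 4.0
173.5 [ 0.005 -0.013  0.   ] spin -0.005
175.0 [ 0.01  -0.041  0.001] spin -0.013
176.5 [ 0.015 -0.069  0.001] spin -0.022
178.0 [ 0.018 -0.097  0.001] spin -0.03
179.5 [ 0.021 -0.125  0.001] spin -0.038
181.0 [ 0.023 -0.153  0.002] spin -0.047
```

Emit:
send_rows --targets '[{"dx":0.01,"dy":-0.041,"dz":0,"spin":-0.013,"grip":0},{"dx":0.015,"dy":-0.069,"dz":0,"spin":-0.022,"grip":0},{"dx":0.018,"dy":-0.097,"dz":0,"spin":-0.03,"grip":0},{"dx":0.021,"dy":-0.125,"dz":0,"spin":-0.038,"grip":0}]'

```text
clock: 13.85
eef_pos: [0.4585, -0.0971, 0.0821]
orientation: [-0.003, 0.004, 1.0, -0.003]
wrist_force: [3.4, 4.3, 0.3]
width: -0.0004
```

```bash
python3 push.py .0225 181 182.5 184 185.5 187
```

```text
clock 13.85 z 0.0821 phi 179.56 r 0.1072 (want 0.1074 ) jaw 89.6 q7 1.21 F [3.4 4.3 0.3] Ft 4.37
181.0 [ 0.007 -0.026  0.001] spin -0.008
182.5 [ 0.012 -0.054  0.001] spin -0.016
184.0 [ 0.016 -0.082  0.001] spin -0.025
185.5 [ 0.019 -0.11   0.001] spin -0.033
187.0 [ 0.022 -0.138  0.002] spin -0.041
```

Emit:
send_rows --targets '[{"dx":0.007,"dy":-0.026,"dz":0,"spin":-0.008,"grip":0},{"dx":0.012,"dy":-0.054,"dz":0,"spin":-0.016,"grip":0}]'

```text
clock: 14.1
eef_pos: [0.4574, -0.1025, 0.0821]
orientation: [-0.003, -0.022, 1.0, -0.003]
wrist_force: [3.6, 4.6, -0.1]
width: -0.0004
```

```bash
python3 push.py .0225 183 184.5 186 187.5 189
```

```text
clock 14.1 z 0.0821 phi 182.51 r 0.1073 (want 0.1074 ) jaw 92.6 q7 1.25 F [ 3.6  4.6 -0.1] Ft 4.41
183.0 [ 0.003 -0.009  0.001] spin -0.002
184.5 [ 0.008 -0.036  0.001] spin -0.011
186.0 [ 0.013 -0.064  0.001] spin -0.019
187.5 [ 0.017 -0.092  0.001] spin -0.027
189.0 [ 0.02  -0.12   0.001] spin -0.036
```

Emit:
send_rows --targets '[{"dx":0.008,"dy":-0.036,"dz":0,"spin":-0.011,"grip":0},{"dx":0.013,"dy":-0.064,"dz":0,"spin":-0.019,"grip":0},{"dx":0.017,"dy":-0.092,"dz":0,"spin":-0.027,"grip":0}]'

```text
clock: 14.48
eef_pos: [0.4561, -0.1095, 0.082]
orientation: [-0.002, -0.067, 0.998, -0.001]
wrist_force: [1.9, 9.6, 1.1]
width: 0.0001
```

```bash
python3 push.py .0225 188 189.5 191 192.5 194
```

```text
clock 14.475 z 0.082 phi 186.27 r 0.1077 (want 0.1074 ) jaw 97.6 q7 1.33 F [1.9 9.6 1.1] Ft 9.34
188.0 [ 0.004 -0.032  0.001] spin -0.002
189.5 [ 0.01  -0.06   0.001] spin -0.01
191.0 [ 0.014 -0.088  0.001] spin -0.019
192.5 [ 0.018 -0.116  0.001] spin -0.027
194.0 [ 0.021 -0.143  0.001] spin -0.035
```

Detent resistance (9.3 N). Continuing gently.

Emit:
send_rows --targets '[{"dx":0.004,"dy":-0.03,"dz":0,"spin":-0.002,"grip":0},{"dx":0.008,"dy":-0.045,"dz":0,"spin":-0.006,"grip":0},{"dx":0.01,"dy":-0.06,"dz":0,"spin":-0.01,"grip":0}]'

```text
clock: 14.85
eef_pos: [0.4558, -0.1136, 0.0821]
orientation: [-0.002, -0.084, 0.996, -0.0]
wrist_force: [1.9, 7.9, 2.3]
width: 0.0003
```

```bash
python3 push.py .0225 190 191 192 193 194
```

```text
clock 14.85 z 0.0821 phi 188.46 r 0.1077 (want 0.1074 ) jaw 99.6 q7 1.36 F [1.9 7.9 2.3] Ft 7.49
190.0 [ 0.004 -0.029  0.001] spin -0.002
191.0 [ 0.007 -0.047  0.001] spin -0.008
192.0 [ 0.011 -0.066  0.001] spin -0.013
193.0 [ 0.014 -0.084  0.001] spin -0.019
194.0 [ 0.016 -0.103  0.001] spin -0.024
```

Emit:
send_rows --targets '[{"dx":0.004,"dy":-0.029,"dz":0,"spin":-0.002,"grip":0},{"dx":0.007,"dy":-0.047,"dz":0,"spin":-0.008,"grip":0}]'

```text
clock: 15.1
eef_pos: [0.4555, -0.1177, 0.082]
orientation: [-0.002, -0.098, 0.995, 0.0]
wrist_force: [2.5, 4.0, 0.5]
width: -0.0
```

```bash
python3 push.py .0225 191 192 193 194 195
```

```text
clock 15.1 z 0.082 phi 190.65 r 0.1077 (want 0.1074 ) jaw 101.2 q7 1.39 F [2.5 4.  0.5] Ft 3.5
191.0 [-0.002 -0.007  0.   ] spin 0.001
192.0 [ 0.002 -0.025  0.   ] spin -0.004
193.0 [ 0.006 -0.044  0.   ] spin -0.01
194.0 [ 0.009 -0.062  0.   ] spin -0.015
195.0 [ 0.012 -0.081  0.   ] spin -0.021
```

Emit:
send_rows --targets '[{"dx":0.002,"dy":-0.02,"dz":0,"spin":-0.004,"grip":0},{"dx":0.004,"dy":-0.035,"dz":0,"spin":-0.008,"grip":0}]'

```text
clock: 15.35
eef_pos: [0.4541, -0.1224, 0.0817]
orientation: [-0.004, -0.11, 0.994, -0.0]
wrist_force: [0.2, -0.1, 1.1]
width: -0.0002
```

```bash
python3 push.py .0225 193 194 195 196
```

```text
clock 15.35 z 0.0817 phi 193.16 r 0.1091 (want 0.1074 ) jaw 102.6 q7 1.42 F [ 0.2 -0.1  1.1] Ft -0.09
193.0 [-0.017 -0.001 -0.003] spin -0.002
194.0 [-0.014 -0.019 -0.003] spin -0.008
195.0 [-0.01  -0.037 -0.003] spin -0.013
196.0 [-0.007 -0.056 -0.003] spin -0.019
```

Over the click (force 0, dial jumped ahead). Catching up.

Emit:
send_rows --targets '[{"dx":-0.012,"dy":-0.019,"dz":0,"spin":-0.008,"grip":0},{"dx":-0.01,"dy":-0.035,"dz":0,"spin":-0.013,"grip":0}]'

```text
clock: 15.6
eef_pos: [0.454, -0.1259, 0.0814]
orientation: [-0.006, -0.131, 0.991, -0.0]
wrist_force: [-2.8, 3.0, 2.0]
width: 0.0002
```

```bash
python3 push.py .0225 196 197 198
```

```text
clock 15.6 z 0.0814 phi 194.98 r 0.1093 (want 0.1074 ) jaw 105.0 q7 1.46 F [-2.8  3.   2. ] Ft 3.68
196.0 [-0.015 -0.023 -0.006] spin -0.006
197.0 [-0.012 -0.041 -0.006] spin -0.011
198.0 [-0.009 -0.06  -0.006] spin -0.017
```

Contact again. Advancing about 2 mm per call.

Emit:
send_rows --targets '[{"dx":-0.012,"dy":-0.012,"dz":0,"spin":-0.004,"grip":0},{"dx":-0.012,"dy":-0.023,"dz":0,"spin":-0.006,"grip":0}]'

```text
clock: 15.85
eef_pos: [0.4542, -0.1276, 0.0811]
orientation: [-0.007, -0.14, 0.99, -0.0]
wrist_force: [-3.8, 3.3, 2.1]
width: -0.0004
```

```bash
python3 push.py .0225 197 198 199
```

```text
clock 15.85 z 0.0811 phi 195.87 r 0.1092 (want 0.1074 ) jaw 106.1 q7 1.47 F [-3.8  3.3  2.1] Ft 4.22
197.0 [-0.014 -0.025 -0.009] spin -0.005
198.0 [-0.01  -0.043 -0.009] spin -0.01
199.0 [-0.007 -0.062 -0.009] spin -0.016
```

Emit:
send_rows --targets '[{"dx":0.003,"dy":-0.012,"dz":-0.005,"spin":-0.003,"grip":0},{"dx":0.005,"dy":-0.024,"dz":-0.005,"spin":-0.005,"grip":0}]'

```text
clock: 16.1
eef_pos: [0.4543, -0.1297, 0.0813]
orientation: [-0.007, -0.148, 0.989, 0.0]
wrist_force: [-1.1, 4.4, -2.8]
width: 0.0003
```

```bash
python3 push.py .0225 198 199
```

```text
clock 16.1 z 0.0813 phi 196.99 r 0.1093 (want 0.1074 ) jaw 107.1 q7 1.49 F [-1.1  4.4 -2.8] Ft 4.52
198.0 [-0.015 -0.022 -0.007] spin -0.005
199.0 [-0.011 -0.041 -0.007] spin -0.011
```

Emit:
send_rows --targets '[{"dx":0.002,"dy":-0.012,"dz":0,"spin":-0.003,"grip":0},{"dx":0.004,"dy":-0.024,"dz":0,"spin":-0.005,"grip":0}]'

```text
clock: 16.35
eef_pos: [0.4546, -0.1322, 0.0813]
orientation: [-0.007, -0.156, 0.988, 0.001]
wrist_force: [-1.6, 3.6, -2.3]
width: -0.0002
```

```bash
python3 push.py .0225 199 200
```

```text
clock 16.35 z 0.0813 phi 198.28 r 0.1092 (want 0.1074 ) jaw 108.0 q7 1.51 F [-1.6  3.6 -2.3] Ft 3.94
199.0 [-0.015 -0.017 -0.007] spin -0.006
200.0 [-0.012 -0.035 -0.007] spin -0.011
```

Emit:
send_rows --targets '[{"dx":0.002,"dy":-0.012,"dz":0,"spin":-0.003,"grip":0},{"dx":0.004,"dy":-0.022,"dz":0,"spin":-0.005,"grip":0}]'

```text
clock: 16.6
eef_pos: [0.455, -0.1345, 0.0813]
orientation: [-0.007, -0.164, 0.986, 0.001]
wrist_force: [-1.5, 4.4, -2.1]
width: 0.0002
```

```bash
python3 push.py .0225 200 201
```

```text
clock 16.6 z 0.0813 phi 199.53 r 0.1091 (want 0.1074 ) jaw 108.9 q7 1.53 F [-1.5  4.4 -2.1] Ft 4.6
200.0 [-0.015 -0.012 -0.007] spin -0.006
201.0 [-0.012 -0.03  -0.007] spin -0.012
```

Emit:
send_rows --targets '[{"dx":0.002,"dy":-0.012,"dz":0,"spin":-0.003,"grip":0},{"dx":0.004,"dy":-0.022,"dz":0,"spin":-0.005,"grip":0}]'

```text
clock: 16.85
eef_pos: [0.4551, -0.136, 0.0813]
orientation: [-0.007, -0.173, 0.985, 0.001]
wrist_force: [-1.3, 6.7, 0.7]
width: -0.0
```

```bash
python3 push.py .0225 201 202
```

```text
clock 16.85 z 0.0813 phi 200.28 r 0.1092 (want 0.1074 ) jaw 109.9 q7 1.54 F [-1.3  6.7  0.7] Ft 6.72
201.0 [-0.015 -0.017 -0.007] spin -0.006
202.0 [-0.011 -0.035 -0.007] spin -0.012
```

Emit:
send_rows --targets '[{"dx":0,"dy":-0.01,"dz":0,"spin":0,"grip":0},{"dx":0,"dy":-0.018,"dz":0,"spin":0,"grip":0}]'

```text
clock: 17.1
eef_pos: [0.4552, -0.1362, 0.0813]
orientation: [-0.007, -0.173, 0.985, 0.002]
wrist_force: [-3.0, 7.1, 1.4]
width: -0.0
```

```bash
python3 push.py .0225 201 202
```

```text
clock 17.1 z 0.0813 phi 200.44 r 0.1092 (want 0.1074 ) jaw 110.0 q7 1.55 F [-3.   7.1  1.4] Ft 7.74
201.0 [-0.015 -0.014 -0.008] spin -0.006
202.0 [-0.012 -0.032 -0.008] spin -0.011
```

Emit:
send_rows --targets '[{"dx":0.002,"dy":-0.02,"dz":0,"spin":0,"grip":0},{"dx":0.002,"dy":-0.027,"dz":0,"spin":0,"grip":0}]'

```text
clock: 17.35
eef_pos: [0.4552, -0.1366, 0.0813]
orientation: [-0.008, -0.174, 0.985, 0.003]
wrist_force: [-3.8, 8.3, 2.7]
width: 0.0002
```

```bash
python3 push.py .0225 201 202
```

```text
clock 17.35 z 0.0813 phi 200.63 r 0.1092 (want 0.1074 ) jaw 110.1 q7 1.55 F [-3.8  8.3  2.7] Ft 9.1
201.0 [-0.016 -0.01  -0.007] spin -0.005
202.0 [-0.013 -0.029 -0.008] spin -0.011
```

Emit:
send_rows --targets '[{"dx":0.006,"dy":-0.03,"dz":0,"spin":0,"grip":0},{"dx":0.006,"dy":-0.036,"dz":0,"spin":0,"grip":0}]'

```text
clock: 17.6
eef_pos: [0.4553, -0.137, 0.0813]
orientation: [-0.008, -0.176, 0.984, 0.005]
wrist_force: [-3.8, 11.6, 2.3]
width: 0.0002
```

```bash
python3 push.py .0225 201 202
```

```text
clock 17.6 z 0.0813 phi 200.84 r 0.1092 (want 0.1074 ) jaw 110.2 q7 1.56 F [-3.8 11.6  2.3] Ft 12.2
201.0 [-0.017 -0.006 -0.007] spin -0.004
202.0 [-0.014 -0.025 -0.007] spin -0.01
```

Drive force 12.2 N on the stop; holding it.

Emit:
send_rows --targets '[{"dx":0.005,"dy":-0.032,"dz":0,"spin":0,"grip":0},{"dx":0.005,"dy":-0.032,"dz":0,"spin":0,"grip":0}]'

```text
clock: 17.85
eef_pos: [0.4552, -0.137, 0.0813]
orientation: [-0.008, -0.177, 0.984, 0.007]
wrist_force: [-3.8, 10.4, 1.7]
width: -0.0
```

```bash
python3 push.py .0225 201
```

```text
clock 17.85 z 0.0813 phi 200.85 r 0.1093 (want 0.1074 ) jaw 110.4 q7 1.57 F [-3.8 10.4  1.7] Ft 11.04
201.0 [-0.018 -0.006 -0.007] spin -0.003
```

Emit:
send_rows --targets '[{"dx":0.005,"dy":-0.035,"dz":0,"spin":0,"grip":0},{"dx":0.005,"dy":-0.035,"dz":0,"spin":0,"grip":0},{"dx":0.005,"dy":-0.035,"dz":0,"spin":0,"grip":0}]'

```text
clock: 18.23
eef_pos: [0.4552, -0.1371, 0.0814]
orientation: [-0.008, -0.179, 0.984, 0.009]
wrist_force: [-3.2, 10.6, 3.1]
width: -0.0001
```

```bash
python3 push.py .0225 201
```

```text
clock 18.225 z 0.0814 phi 200.9 r 0.1092 (want 0.1074 ) jaw 110.6 q7 1.58 F [-3.2 10.6  3.1] Ft 11.02
201.0 [-0.018 -0.006 -0.006] spin -0.002
```

Emit:
send_rows --targets '[{"dx":0.005,"dy":-0.034,"dz":0,"spin":0,"grip":0},{"dx":0.005,"dy":-0.034,"dz":0,"spin":0,"grip":0},{"dx":0.005,"dy":-0.034,"dz":0,"spin":0,"grip":0},{"dx":0.005,"dy":-0.034,"dz":0,"spin":0,"grip":0},{"dx":0.005,"dy":-0.034,"dz":0,"spin":0,"grip":0}]'

```text
clock: 18.85
eef_pos: [0.4552, -0.1371, 0.0815]
orientation: [-0.008, -0.18, 0.983, 0.01]
wrist_force: [-3.3, 10.4, 3.1]
width: 0.0001
```

```bash
python3 push.py .0225 201
```

```text
clock 18.85 z 0.0815 phi 200.87 r 0.1093 (want 0.1074 ) jaw 110.8 q7 1.58 F [-3.3 10.4  3.1] Ft 10.92
201.0 [-0.018 -0.006 -0.006] spin -0.001
```

Steady at ~11 N; raising slightly to 12–13 N and holding for a second.

Emit:
send_rows --targets '[{"dx":0.005,"dy":-0.038,"dz":0,"spin":0,"grip":0},{"dx":0.005,"dy":-0.041,"dz":0,"spin":0,"grip":0},{"dx":0.005,"dy":-0.041,"dz":0,"spin":0,"grip":0}]'

```text
clock: 19.23
eef_pos: [0.4552, -0.1372, 0.0815]
orientation: [-0.008, -0.182, 0.983, 0.012]
wrist_force: [-4.0, 12.1, 3.1]
width: -0.0
```

```bash
python3 push.py .0225 201
```

```text
clock 19.225 z 0.0815 phi 200.94 r 0.1093 (want 0.1074 ) jaw 111.0 q7 1.59 F [-4.  12.1  3.1] Ft 12.68
201.0 [-0.019 -0.005 -0.006] spin -0.0
```

Emit:
send_rows --targets '[{"dx":0.005,"dy":-0.04,"dz":0,"spin":0,"grip":0},{"dx":0.005,"dy":-0.04,"dz":0,"spin":0,"grip":0},{"dx":0.005,"dy":-0.04,"dz":0,"spin":0,"grip":0},{"dx":0.005,"dy":-0.04,"dz":0,"spin":0,"grip":0},{"dx":0.005,"dy":-0.04,"dz":0,"spin":0,"grip":0},{"dx":0.005,"dy":-0.04,"dz":0,"spin":0,"grip":0},{"dx":0.005,"dy":-0.04,"dz":0,"spin":0,"grip":0}]'

```text
clock: 20.1
eef_pos: [0.4551, -0.1372, 0.0815]
orientation: [-0.008, -0.184, 0.983, 0.015]
wrist_force: [-3.8, 11.6, 3.8]
width: -0.0
```

```bash
python3 push.py .0225 201
```

```text
clock 20.1 z 0.0815 phi 200.94 r 0.1094 (want 0.1074 ) jaw 111.2 q7 1.6 F [-3.8 11.6  3.8] Ft 12.22
201.0 [-0.019 -0.005 -0.005] spin 0.001
```

Bedded. Backing off clockwise and slightly outward, then up.

Emit:
send_rows --targets '[{"dx":0,"dy":0.02,"dz":0,"spin":0,"grip":0},{"dx":0,"dy":0.08,"dz":0,"spin":0,"grip":0},{"dx":0.03,"dy":0.14,"dz":0,"spin":0,"grip":0},{"dx":0.03,"dy":0.14,"dz":-0.3,"spin":0,"grip":0},{"dx":0.03,"dy":0.14,"dz":-0.7,"spin":0,"grip":0},{"dx":0.03,"dy":0.14,"dz":-1,"spin":0,"grip":0},{"dx":0.03,"dy":0.14,"dz":-1,"spin":0,"grip":0}]'

```text
clock: 20.98
eef_pos: [0.4512, -0.1288, 0.184]
orientation: [-0.006, -0.183, 0.983, 0.013]
wrist_force: [0.2, 0.7, 0.4]
width: 0.0
```

Emit:
send_rows --targets '[{"dx":0,"dy":0.5,"dz":-0.2,"spin":0,"grip":0},{"dx":0,"dy":1,"dz":-0.3,"spin":0,"grip":0},{"dx":0,"dy":1,"dz":-0.3,"spin":0,"grip":0},{"dx":0,"dy":1,"dz":-0.3,"spin":0,"grip":0}]'

```text
clock: 21.48
eef_pos: [0.4153, -0.037, 0.2161]
orientation: [-0.006, -0.183, 0.983, 0.013]
wrist_force: [0.1, -1.0, -0.4]
width: 0.0001
```

```bash
python3 - <<'E'
from h import *
import pickle
s=arm.state(); print(s['clock'],s['eef_pos'],s['wrist_force'],s['joint_positions'].round(2))
a=snap('scene'); b=snap('side'); pickle.dump((a,b),open('f.pkl','wb'))
A=cv2.resize(a['pixels'][130:370,80:480],(800,480))[:300*2-0]; 
B=b['pixels']
l=cv2.resize(a['pixels'][150:350,80:280],(400,400)); m=cv2.resize(B[90:240,280:480],(400,300)); n=cv2.resize(B[180:400,180:360],(245,300)); o=cv2.resize(a['pixels'][140:310,340:480],(247,300))
im=np.zeros((600,800,3),np.uint8); im[:400,:400]=l; im[:300,400:]=m; im[300:600,400:645]=n; im[400:600,0:165]=cv2.resize(o,(165,200)); cv2.imwrite('pics/fin.png',im[:,:,::-1])
E
```

```text
21.475 [ 0.41532692 -0.03702707  0.21611422] [ 0.09488945 -1.03369514 -0.37877235] [ 0.59  0.3  -0.72  2.25  0.27  0.69  1.62]
```

View pics/fin.png

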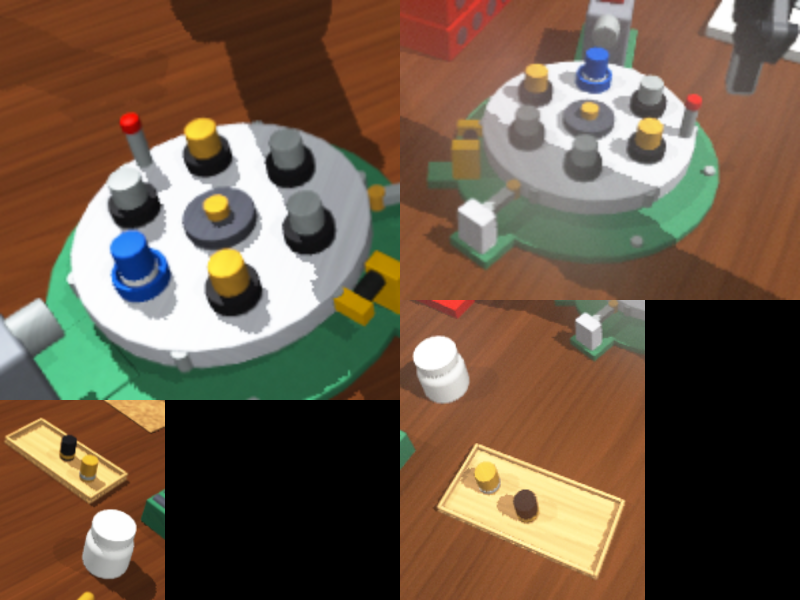

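The final picture shows the blue cap upright in its nest, the dial's yellow finger against the rubber stop, and the other caps and the pot in place. The arm is clear of everything.

```bash
python3 -c "
from workcell import arm
print(arm.sign_off())"
```

```text
the job is handed in; nothing more can be done
None
```

I placed the blue cap in its nest, turned the dial over its detent to the rubber stop, and handed the job in at about 21.5 s of the 72 s allowed.

- **Cap:** I lowered it until the nest floor pushed back with about 11 N, then let go. The pictures after release and at the end show it upright and centred in the nest.
- **Dial:** The click was felt as a rise to about 9 N at the post, then a drop to zero as the dial jumped ahead. It then turned against about 4 N of drag until it met the stop.
- **Bedding push:** The force read about 11–12 N for the first 1.3 s. I then raised it slightly, and it read 12.2–12.7 N over the last 0.9 s. The highest reading was about 13 N, though force is only read at the end of each move. The force also had a sideways part of about 4 N from friction on the post.
- **Final check:** The last pictures show the dial's yellow finger against the stop. The brass and black caps and the paste pot look undisturbed, and the arm is clear, with the wrist force near zero.

**Problems and disagreements:**
- Two early move calls were refused, apparently because their rows left out the "spin" value. Nothing moved.
- Sizes in the wrist camera came out about 5–7% off what I predicted, so I lined the cap up with the nest by comparing the two in the same picture.
- I did not measure the dial's final angle separately.

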